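Blow the die insert clean and hold it up level for inspection

TASK

Blow the die insert in the blue blow-off cradle clean: pull the red knob of the air valve right out until it clicks, let the air blow for about three seconds with the die left in the cradle, then push the knob fully home. Then take the die by its rim through the cradle's open sides, lift it straight up until it is a good 10 cm above the cradle, and keep holding it there level and still so that I can sight across its face; finish while holding it. Never tip or drop the die, and leave the other things on the bench where they are.

Things in the scene. Friction and masses are not known exactly. Their poses are not given: they have to be found in the camera images.
- die: round bright-steel die insert, 62 mm diameter, 24 mm high, about 0.5 kg, with a T-shaped opening through it; lies flat in the cradle. Origin at its centre (half-way up); z is its axis, up when level. Its yaw does not matter
- stand: blow-off cradle bolted to the bench: blue base 150 (x) by 84 (y) mm; two dark uprights, 18 mm thick (x), 50 mm wide (y), 47 mm apart along its x, tops 78 mm above the bench; the die lies across them, centre 90 mm above the bench, between four 6 mm brass pins. Open for fingers at its +y and -y sides; the nozzle under the die ends at 56 mm. Origin on the bench under the middle, z up
- valve: push-pull air valve bolted to the bench, left or right of the cradle: base 130 by 72 mm, aluminium block 80 (x) by 44 (y) mm, top at 86 mm; on it a face-up round gauge, 46 mm wide, top at 106 mm, centre 20 mm behind the block's middle; tubes out to 51 mm at both sides. Origin on the bench under the block's middle; the knob pulls out along its -x
- knob_grip (a point): centre of the red knob, 33 mm in diameter, 23 mm long, on a level 10 mm rod; its axis 65 mm above the bench; 77.5 mm from the valve's origin along the valve's -x when home, with 15 mm of bare rod between it and the valve's nut; free at both sides and below. Its x axis is the valve's (pull along -x)
- air_knob (a joint): how far the knob is out, in m: 0 fully home (air shut), 0.020 fully out (air on). A spring detent holds it at either end: about 7 N to start it, then about 2 N; over the last 3 mm it snaps to the end by itself; left in mid-travel it stays there
- spare_die: an already finished die insert of the same size (round, 62 mm diameter, 24 mm high, darker steel, L-shaped opening) lying on the wooden rest block; origin at its centre
- jar: glass screw jar, 72 mm diameter, 95 mm high, standing; origin under its centre
- brush_tin: open aluminium tin, 74 mm diameter, 105 mm high, with brushes sticking up to about 200 mm; origin under its centre
- file: flat hand file with wooden handle, about 300 mm long, 18 mm high, lying on the bench; origin under its middle
- wrench: steel wrench lying on the bench, about 180 mm long, under 15 mm high; origin under its middle
- oil_bottle: yellow oil bottle with red cap, 56 mm diameter, 130 mm high, standing; origin under its centre

How it is judged:
By the outcome, as a careful person would: the job done as asked, in the order asked, and still so for the second after the job is handed in, while the arm keeps its last pose, push and grip.
It also fails if it takes over 54 s, if anything falls off the work surface, if the arm or the gripper's body presses on something with over 40 N, if the wrist force passes 120 N, or if a joint passes its speed limit or range.

ROBOT

A 6-joint arm with a two-finger parallel gripper is mounted at the origin on the work surface. World frame = base frame: x ahead of the robot, y to its left, z up, the work surface at z = 0. Lengths are in m, angles in rad, forces in N, time in s.
With the tool pointing down it reaches from about 0.425 to 0.95 m from the base axis. Payload 3.5 kg.
Tool frame: the origin (TCP) lies midway between the tips of the shut fingers; the grasp point (between the pads) lies 19 mm behind it; z points along the fingers, y is the line along which they close (so a half turn about z gives the same grasp; the last joint's range is limited). The gripper opens to 85 mm and grips with 20 to 120 N. Pads are 22 mm wide; open, the fingers measure 114 mm over their backs; the gripper's body (76 mm by 85 mm) begins 54 mm behind the grasp point. The pads swing forward as they close: fully open they stand 13 mm farther back than shut.
Start: joints at [-1.423, 0.286, 1.577, -0, 1.279, -0.15], TCP at [0.198, -0.645, 0.231] pointing down, gripper open.
Joint ranges: [-2.77, 2.77], [-0.9, 2.22], [0.21, 2.48], [-1.53, 4.67], [0.24, 2.81], [-2.84, 2.84]. Speed limits (rad/s): [2.79, 2.79, 3.14, 3.14, 3.14, 3.14].

INTERFACE

Orientations are given as a unit quaternion [x, y, z, w].
In Python, from plant import ctrl, cams, order gives the robot as it stands.
- The arm moves only by the tool move_arm, never from a script. Its argument "plan" is one flat list of numbers, 7 for each row, row after row: the shift along the world's x, y, z in mm, then the turn, a rotation vector about the world's x, y, z in degrees, then the finger opening in mm, from 0 to 85.4. A call has 1 to 12 rows; each row shifts and turns the commanded pose from where the row before left it; what a row does not reach is not made up. A row lasts 1/10 s, in which the tool goes at most 50 mm and 8.59 degrees, less where a joint would pass 70% of its speed; a pose out of reach is approached as far as the arm can. A call is refused whole if a number of a shift passes 50 or a number of a turn 8.59, either way. A call with a gripper value outside its range is refused whole. The fingers move at their own pace and stop on an object; "newtons" is the grip in N (left out, the last holds). Time passes only in rows, so rows that do not move let the fingers close. It gives the time, the measured TCP pose, the force, the opening and the grip force at its end, in the units of the state.
- ctrl.get_state(): the state, without advancing time (a new reading comes with each control period).
- cams.read_camera(name): name is "scene" or "top" or "wrist"; returns a dict with "color" (480x640x3 uint8, red, green, blue), "fov_y" (degrees; the focal length in pixels is half the picture's height over the tangent of half this angle, whatever the lens; pixels are square), "cx", "cy" (the principal point, pixels), "origin" and "orientation" of the camera in the world; the wrist camera has in their place "T_tool_cam" (4x4, takes a point from camera to tool coordinates, whose origin is the TCP and whose axes are the flange's). Camera axes: x right, y up, looking along -z (the intrinsics and any distortion apply to the point x, -y, -z); pixel columns grow to the right and rows downward; lengths in m; the calibration is good to about 2 mm. The wrist camera is an equidistant fisheye: a pixel r from the principal point sees the ray r / f radians off the axis. A picture is of the moment at which its call begins: read the wrist's pose just before it. There is no depth.
- order.sign_off(): hands the job in; it is judged then, once.
The state is a dict: "time": time; "qpos": joint angles; "dq": joint speeds; "joint_efforts": joint torques, N m; "eef_pos": TCP position; "tcp_rot": TCP orientation; "contact_force": force on the tool from outside, world axes, zero at the start; "wrist_torque": the same for the moment, N m; "opening": opening from 0.0 (shut) to 1.0 (fully open); "finger_force": force on a finger pad.
Only numpy, scipy, OpenCV 4.12 (cv2) and the standard library are available. Lean on these libraries where they do the work, as an engineer would, in place of code of your own. Each camera call takes 0.05 s, during which the arm holds its last target. There are 200 camera calls.

## Working session

There is one attempt and no reset: what is moved stays moved. The work goes in short steps, Python scripts to look and compute and a tool call to move; the robot and the scene stay as the last step left them, time stands still between calls to the robot, and variables do not carry over. Pictures are saved under pics/ and viewed, at most 10 in all, crops included, and the job is handed in when it is done.

Besides the shell and the picture viewer there is one more tool, called as a command line: name --argument value ..., lists and objects as JSON in quotes. move_arm: Moves the arm, as the interface text tells. Its arguments: {"type":"object","properties":{"plan":{"type":"array","items":{"type":"number"}},"newtons":{"type":"number"}},"required":["plan"]}

```bash
mkdir -p pics; python3 - <<'E'
from plant import ctrl,cams
import cv2,pickle
s=ctrl.get_state();print({k:s[k] for k in('time','eef_pos','tcp_rot','opening','contact_force')})
d={}
for n in('top','scene'):
    c=cams.read_camera(n);d[n]=c;cv2.imwrite(f'pics/{n}0.png',c['color'][:,:,::-1]);print({k:v for k,v in c.items() if k!='color'})
pickle.dump(d,open('c0.pkl','wb'))
E
```

```text
{'time': 0.0, 'eef_pos': array([ 0.19798788, -0.64462193,  0.22992994]), 'tcp_rot': array([ 9.88932781e-01,  1.48359564e-01, -8.62267794e-06, -1.18093737e-03]), 'opening': 1.0023306046794878, 'contact_force': array([-0.35786143, -0.49946833, -0.03797514])}
{'fov_y': 46.09316240532758, 'cx': 322.94848295268025, 'cy': 246.54239752131252, 'origin': array([0.4885901 , 0.00715688, 1.37901306]), 'orientation': array([-0.03267529,  0.03001489,  0.70979204, -0.70301258])}
{'fov_y': 43.8727706291104, 'cx': 319.8337109373052, 'cy': 239.87231942861894, 'origin': array([1.45946553, 0.03622523, 1.10135514]), 'orientation': array([0.24074025, 0.25224094, 0.67885832, 0.64619658])}
```

View pics/top0.png

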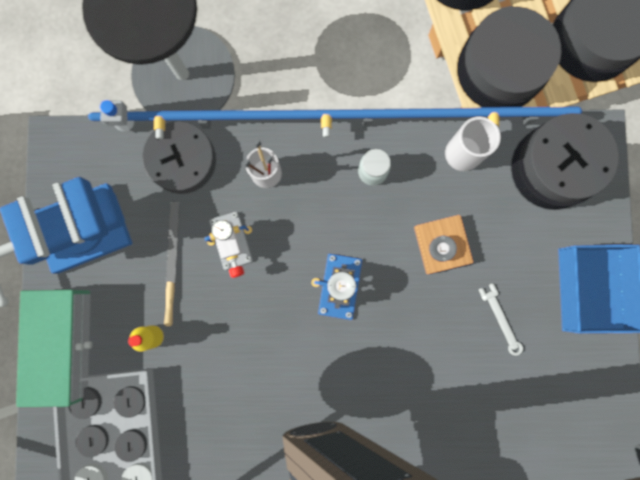

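View pics/scene0.png

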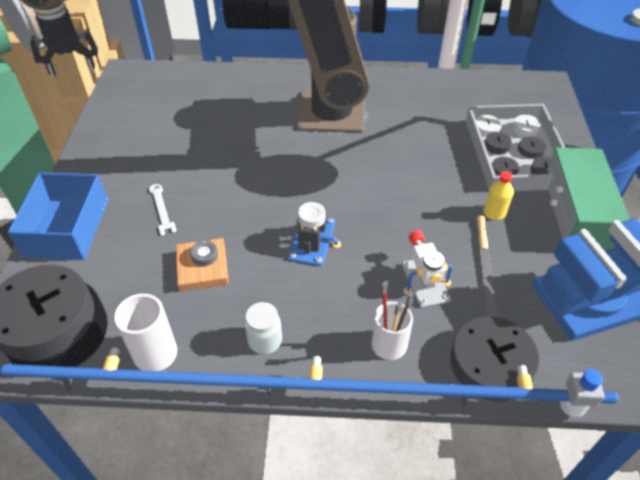

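```bash
cat > h.py <<'E'
import numpy as np,cv2
from scipy.spatial.transform import Rotation as R
def ray(c,u,v):
    f=240/np.tan(np.radians(c['fov_y']/2)); return R.from_quat(c['orientation']).apply([(u-c['cx'])/f,-(v-c['cy'])/f,-1])
def onz(c,u,v,z):
    d=ray(c,u,v);o=c['origin'];return o+d*(z-o[2])/d[2]
def proj(c,p):
    f=240/np.tan(np.radians(c['fov_y']/2));q=R.from_quat(c['orientation']).inv().apply(np.array(p)-c['origin'])
    return np.array([c['cx']-f*q[0]/q[2],c['cy']+f*q[1]/q[2]])
E
python3 - <<'E'
import pickle,cv2,numpy as np
d=pickle.load(open('c0.pkl','rb'))
a=cv2.resize(d['top']['color'][205:325,195:375,::-1],None,fx=4.4,fy=4.4,interpolation=cv2.INTER_CUBIC)[:300*2]
b=a
cv2.imwrite('pics/crop0.png',b)
from h import *
for n in d:
    c=d[n]['color'].astype(int);m=((c[:,:,0]>130)&(c[:,:,1]<70)&(c[:,:,2]<70)).astype(np.uint8)
    k,l,s,ce=cv2.connectedComponentsWithStats(m)
    for i in range(1,k):
        if s[i,4]>25: print(n,s[i],ce[i],onz(d[n],*ce[i],.07))
E
```

```text
top [236 267   7   9  48] [239.22916667 271.        ] [0.54989787 0.20647015 0.07      ]
scene [410 233   6  11  44] [412.36363636 237.90909091] [0.55332468 0.20519546 0.07      ]
```

View pics/crop0.png

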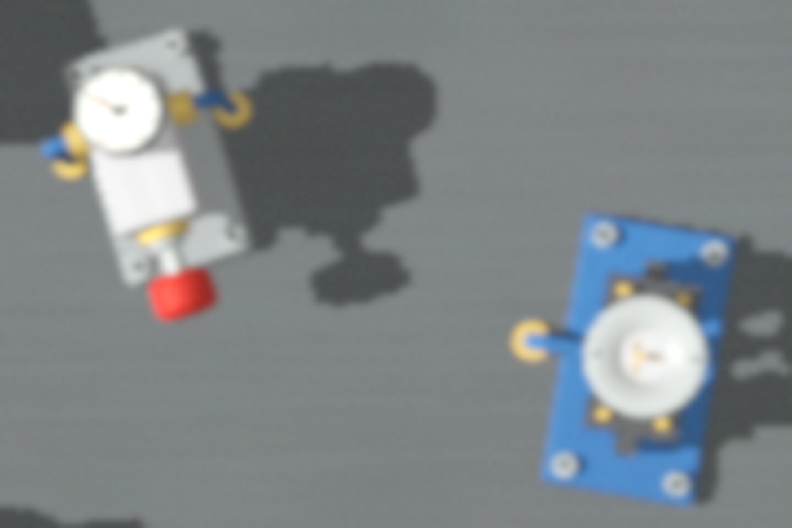

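```bash
python3 - <<'E'
import pickle
from h import *
d=pickle.load(open('c0.pkl','rb'));c=d['top']
g=lambda u,v,z:onz(c,195+(u+.5)/4.4-.5,205+(v+.5)/4.4-.5,z)
k=g(182,294,.065);ga=g(119,110,.106)
v=(ga-k)[:2];print('knob',k,'gauge',ga,np.hypot(*v),np.degrees(np.arctan2(v[1],v[0])))
nut=g(160,232,.065);v=(nut-k)[:2];print('nut',nut,np.degrees(np.arctan2(v[1],v[0])))
b=[g(*p,.0) for p in((66,67),(186,30),(250,247),(130,287))];print('vbase',b, [np.degrees(np.arctan2(*(q-p)[1::-1])) for p,q in((b[3],b[0]),(b[2],b[1]))])
print('die',g(645,356,.102))
s=[g(*p,.014) for p in((604,234),(714,252),(676,484),(565,464))]
print('screws',np.mean(s,0),[np.degrees(np.arctan2(*(q-p)[1::-1])) for p,q in((s[3],s[0]),(s[2],s[1]))],s)
# scene cross-check
print([proj(d['scene'],p) for p in(k,ga,g(645,356,.102))])
e=R.from_quat([9.88932781e-01,1.48359564e-01,0,-0.00118]);print(e.as_matrix())
E
python3 - <<'E'
import pickle,cv2
c=pickle.load(open('c0.pkl','rb'))['scene']['color'][190:310,285:465,::-1]
cv2.imwrite('pics/crop1.png',cv2.resize(c,None,fx=4.4,fy=4.4,interpolation=cv2.INTER_CUBIC))
E
```

```text
knob [0.54919819 0.21481181 0.065     ] gauge [0.64269519 0.24130575 0.106     ] 0.09717828255276088 15.82096658488732
nut [0.58223183 0.22663933 0.065     ] 19.6996257633062
vbase [array([0.68008992, 0.29069322, 0.        ]), array([0.70035523, 0.2234671 , 0.        ]), array([0.57800571, 0.18730866, 0.        ]), array([0.55636736, 0.25403678, 0.        ])] [np.float64(16.503468409299952), np.float64(16.464199957788857)]
die [ 0.51338196 -0.02896636  0.102     ]
screws [ 0.51400907 -0.02859226  0.014     ] [np.float64(-10.220700505986752), np.float64(-10.122545871479652)] [array([ 0.58238582, -0.0096885 ,  0.014     ]), array([ 0.57186612, -0.07014415,  0.014     ]), array([ 0.44518152, -0.04752675,  0.014     ]), array([0.45660281, 0.01299035, 0.014     ])]
[array([416.20188765, 238.13946785]), array([433.40015788, 258.90320154]), array([311.31678695, 211.97489812])]
[[ 9.55978879e-01  2.93435273e-01 -3.50128572e-04]
 [ 2.93435273e-01 -9.55976095e-01  2.33388137e-03]
 [ 3.50128572e-04 -2.33388137e-03 -9.99997215e-01]]
```

View pics/crop1.png

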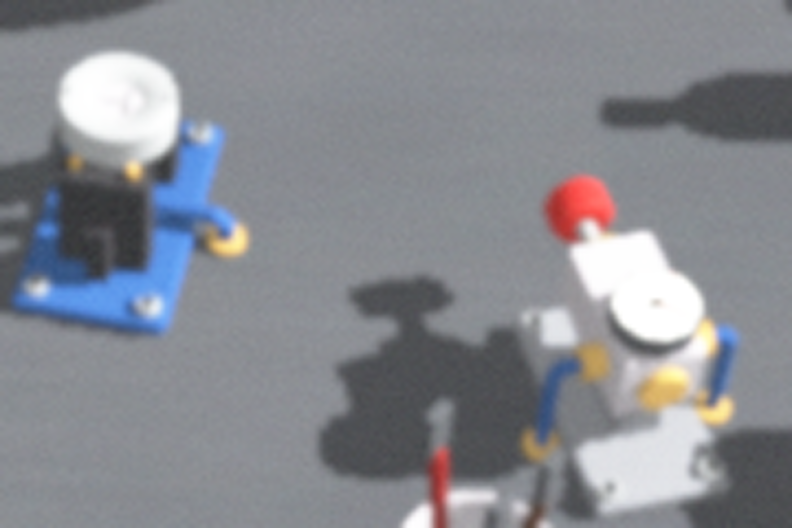

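move_arm --plan '[31,37,0,0,0,0,85,32,37,0,0,0,0,85,31,37,0,0,0,0,85,32,37,0,0,0,0,85,31,37,0,0,0,0,85,32,37,0,0,0,0,85,31,37,0,0,0,0,85,32,37,0,0,0,0,85]'

```text
time: 0.9
eef_pos: [0.4508, -0.3473, 0.2309]
tcp_rot: [0.989, 0.148, -0.0, -0.0]
contact_force: [0.1, -0.2, 1.3]
opening: 0.992
finger_force: 0.0
```

move_arm --plan '[8,47,0,0,0,0,85,8,47,0,0,0,0,85,8,47,0,0,0,0,85,8,47,0,0,0,0,85,8,47,0,0,0,0,85,8,47,0,0,0,0,85,8,47,0,0,0,0,85,8,47,0,0,0,0,85,8,47,0,0,0,0,85,8,47,0,0,0,0,85,8,47,0,0,0,0,85,8,47,0,0,0,0,85]'

```text
time: 2.1
eef_pos: [0.5458, 0.2167, 0.2309]
tcp_rot: [0.989, 0.148, -0.0, 0.0]
contact_force: [0.8, -1.1, 0.5]
opening: 0.992
finger_force: 0.0
```

move_arm --plan '[0,0,-30,0,0,0,85,0,0,0,0,0,0,85,0,0,0,0,0,0,85]'

```text
time: 2.4
eef_pos: [0.5452, 0.2143, 0.2001]
tcp_rot: [0.989, 0.148, -0.002, 0.0]
contact_force: [-0.2, -0.2, 0.1]
opening: 0.99
finger_force: 0.0
```

```bash
cat > w.py <<'E'
import sys,cv2
from plant import ctrl,cams
from h import *
def wp(p,s,c):  # world point to wrist pixel
    T=np.array(c['T_tool_cam']);t=R.from_quat(s['tcp_rot']).inv().apply(np.array(p)-s['eef_pos'])
    q=T[:3,:3].T@(t-T[:3,3]);x,y,z=q[0],-q[1],-q[2];f=240/np.tan(np.radians(c['fov_y']/2));r=np.hypot(x,y);th=np.arctan2(r,z)
    return np.array([c['cx']+f*th*x/r,c['cy']+f*th*y/r])
def wray(u,v,s,c,zw):
    T=np.array(c['T_tool_cam']);f=240/np.tan(np.radians(c['fov_y']/2));a=np.array([u-c['cx'],v-c['cy']]);r=np.hypot(*a);th=r/f
    d=np.array([np.sin(th)*a[0]/r,-np.sin(th)*a[1]/r,-np.cos(th)]);Q=R.from_quat(s['tcp_rot'])
    d=Q.apply(T[:3,:3]@d);o=s['eef_pos']+Q.apply(T[:3,3]);return o+d*(zw-o[2])/d[2]
def shot(name):
    s=ctrl.get_state();c=cams.read_camera('wrist');cv2.imwrite(f'pics/{name}.png',c['color'][:,:,::-1])
    import pickle;pickle.dump((s,c),open(name+'.pkl','wb'));return s,c
E
python3 - <<'E'
from w import *
s,c=shot('w0');print(s['time'],s['eef_pos'],R.from_quat(s['tcp_rot']).as_matrix()[:,1],s['qpos'],s['contact_force'])
print(wp([.5492,.2148,.065],s,c),wp([.6427,.2413,.106],s,c),c['fov_y'])
E
```

```text
2.4 [0.5451537  0.21434286 0.20013804] [ 2.93371544e-01 -9.55998495e-01 -1.19700470e-04] [ 2.01584385e-01  1.20959256e-01  1.82820415e+00 -2.11938178e-04
  1.19572020e+00  1.47470682e+00] [-0.19278693 -0.24934463  0.07144544]
[320.56185404 226.70018828] [324.03440336  90.61655333] 65.70646984690485
```

View pics/w0.png

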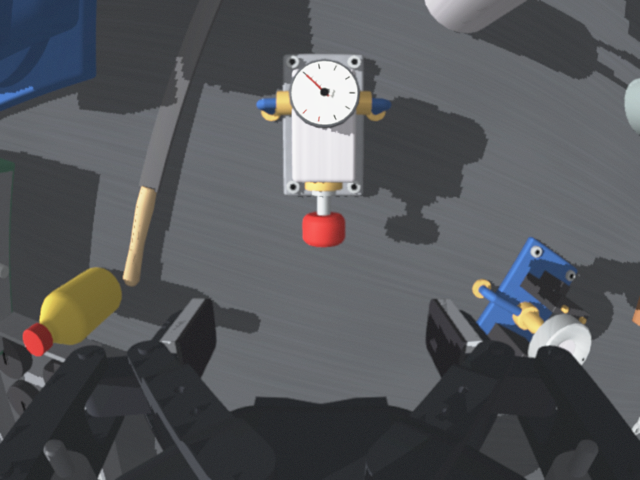

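move_arm --plan '[1,0,-40,0,0,-0.6,85,1,0,-40,0,0,0,85,0,0,-40,0,0,0,85,0,0,-30,0,0,0,85,0,0,-7,0,0,0,60,0,0,0,0,0,0,45,0,0,0,0,0,0,38]' --newtons 40

```text
time: 3.15
eef_pos: [0.5501, 0.2146, 0.0469]
tcp_rot: [0.99, 0.143, 0.002, -0.0]
contact_force: [-0.9, -0.4, 0.6]
opening: 0.509
finger_force: 0.0
```

```bash
python3 - <<'E'
from w import *
s,c=shot('w1');print(s['time'],s['eef_pos'],s['opening'],s['finger_force'],s['contact_force'])
E
```

```text
3.15 [0.55013148 0.21464601 0.04694132] 0.5088322378015321 0.0 [-0.93414049 -0.44677957  0.58252881]
```

View pics/w1.png

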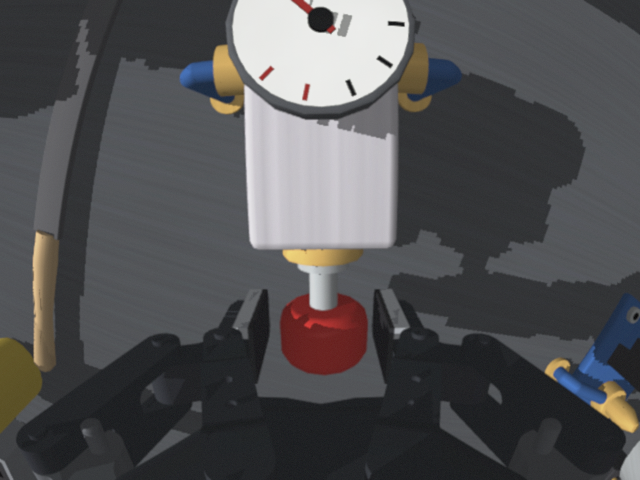

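move_arm --plan '[0,0,0,0,0,0,20,0,0,0,0,0,0,20,0,0,0,0,0,0,20,0,0,0,0,0,0,20,0,0,0,0,0,0,20,0,0,0,0,0,0,20]' --newtons 50

```text
time: 3.8
eef_pos: [0.5505, 0.2138, 0.0476]
tcp_rot: [0.99, 0.144, 0.002, 0.001]
contact_force: [-0.7, -5.6, 6.0]
opening: 0.362
finger_force: 49.3
```

move_arm --plan '[-4,-1.2,1,0,0,0,20,-4,-1.2,1,0,0,0,20,-4,-1.2,0,0,0,0,20,-4,-1.2,0,0,0,0,20,-4,-1.2,0,0,0,0,20,-1,-0.3,0,0,0,0,20,0,0,0,0,0,0,20]'

```text
time: 4.5
eef_pos: [0.5314, 0.2079, 0.048]
tcp_rot: [0.99, 0.144, 0.006, 0.001]
contact_force: [10.0, -2.9, -8.2]
opening: 0.363
finger_force: 50.5
```

```bash
python3 - <<'E'
from w import *
s,c=shot('w2');print(s['time'],s['eef_pos'],s['opening'],s['finger_force'],s['contact_force'])
E
```

```text
4.5 [0.5313743  0.20788179 0.04795332] 0.36268077090048206 50.52367297117598 [ 9.99707586 -2.85896536 -8.20294791]
```

View pics/w2.png

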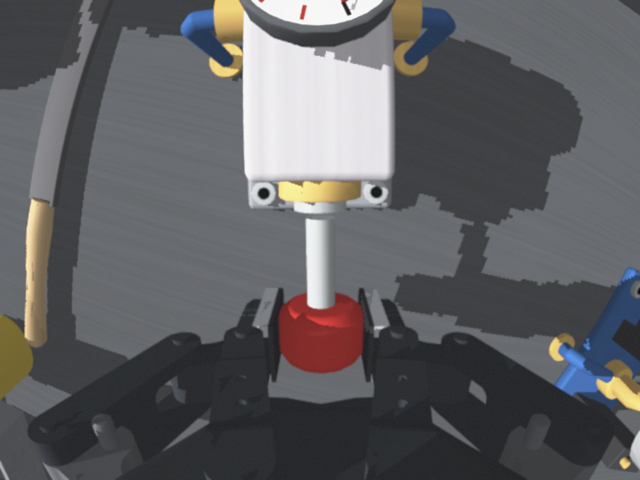

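move_arm --plan '[-1.5,-0.4,0,0,0,0,20,0,0,0,0,0,0,20,0,0,0,0,0,0,20,0,0,0,0,0,0,20,0,0,0,0,0,0,20,0,0,0,0,0,0,20,0,0,0,0,0,0,20,0,0,0,0,0,0,20,0,0,0,0,0,0,20,0,0,0,0,0,0,20]'

```text
time: 5.55
eef_pos: [0.5314, 0.2079, 0.048]
tcp_rot: [0.99, 0.144, 0.008, 0.001]
contact_force: [14.3, -2.0, -11.8]
opening: 0.365
finger_force: 50.7
```

move_arm --plan '[1.5,0.4,-1,0,0,0,20,0,0,0,0,0,0,20,0,0,0,0,0,0,20,0,0,0,0,0,0,20,0,0,0,0,0,0,20,0,0,0,0,0,0,20,0,0,0,0,0,0,20,0,0,0,0,0,0,20,0,0,0,0,0,0,20,0,0,0,0,0,0,20,0,0,0,0,0,0,20,0,0,0,0,0,0,20]'

```text
time: 6.75
eef_pos: [0.5314, 0.2079, 0.0478]
tcp_rot: [0.99, 0.144, 0.006, 0.001]
contact_force: [7.4, -3.3, -2.3]
opening: 0.36
finger_force: 51.4
```

move_arm --plan '[0,0,0,0,0,0,20,0,0,0,0,0,0,20,0,0,0,0,0,0,20,0,0,0,0,0,0,20,4,1.2,0,0,0,0,20,4,1.2,0,0,0,0,20,4,1.2,0,0,0,0,20,4,1.2,0,0,0,0,20,4,1.2,0,0,0,0,20,2,0.6,0,0,0,0,20,0,0,0,0,0,0,20,0,0,0,0,0,0,20]'

```text
time: 7.95
eef_pos: [0.5505, 0.2138, 0.0477]
tcp_rot: [0.99, 0.144, 0.001, 0.002]
contact_force: [-1.2, -5.8, 4.5]
opening: 0.366
finger_force: 52.1
```

Same position as the start; press a bit more to confirm the stop, then release, rise and move toward the cradle.

move_arm --plan '[2,0.6,0,0,0,0,20,2,0.6,0,0,0,0,20,0,0,0,0,0,0,20,0,0,0,0,0,0,20]'

```text
time: 8.35
eef_pos: [0.5504, 0.2138, 0.0474]
tcp_rot: [0.99, 0.144, -0.005, 0.003]
contact_force: [-11.6, -10.9, 13.2]
opening: 0.362
finger_force: 52.9
```

move_arm --plan '[-3,-0.9,0,0,0,0,20,0,0,0,0,0,0,60,0,0,0,0,0,0,85,0,0,0,0,0,0,85,0,0,0,0,0,0,85,0,0,0,0,0,0,85,0,0,20,0,0,0,85,0,0,35,0,0,0,85,0,0,45,0,0,0,85,0,0,45,0,0,0,85,0,0,15,0,0,0,85,0,0,0,0,0,0,85]'

```text
time: 9.55
eef_pos: [0.5519, 0.2159, 0.2089]
tcp_rot: [0.99, 0.143, 0.003, -0.0]
contact_force: [-0.2, -0.6, 0.5]
opening: 0.994
finger_force: 0.0
```

```bash
python3 - <<'E'
from w import *
s,c=shot('w3');print(s['time'],s['eef_pos'],s['opening'],R.from_quat(s['tcp_rot']).as_matrix())
for n in('w0','w3'):
    import pickle;s,c=pickle.load(open(n+'.pkl','rb'));im=c['color'].astype(int)
    m=((im[:,:,0]>110)&(im[:,:,1]<70)&(im[:,:,2]<70)).astype(np.uint8)
    k,l,st,ce=cv2.connectedComponentsWithStats(m)
    for i in range(1,k):
        if st[i,4]>300: print(n,st[i],ce[i],wray(*ce[i],s,c,.07))
E
```

```text
9.55 [0.55191141 0.21585416 0.20892357] 0.9938200499019123 [[ 9.58934798e-01  2.83545410e-01  6.78627686e-03]
 [ 2.83541892e-01 -9.58958685e-01  1.49525373e-03]
 [ 6.93173146e-03  4.90342941e-04 -9.99975855e-01]]
w0 [307 212  38  35 674] [331.86350148 228.80118694] [0.55123231 0.20651187 0.07      ]
w3 [307 221  36  33 614] [330.6970684  236.48045603] [0.55128548 0.20652196 0.07      ]
```

move_arm --plan '[-6,-40,0,0,0,-4.45,85,-6,-41,0,0,0,-4.45,85,-7,-41,0,0,0,-4.45,85,-6,-41,0,0,0,-4.45,85,-7,-41,0,0,0,-4.45,85,-6,-41,0,0,0,-4.45,85,0,0,0,0,0,0,85,0,0,0,0,0,0,85]'

```text
time: 10.4
eef_pos: [0.5106, -0.03, 0.2024]
tcp_rot: [0.996, -0.09, -0.003, -0.001]
contact_force: [0.7, -0.2, 0.5]
opening: 0.993
finger_force: 0.0
```

```bash
python3 - <<'E'
from w import *
s,c=shot('w4');M=R.from_quat(s['tcp_rot']).as_matrix();print(s['time'],s['eef_pos'],s['opening'],M,np.degrees(np.arctan2(M[1,1],M[0,1])))
print(wp([.5134,-.029,.102],s,c))
E
```

```text
10.4 [ 0.51063243 -0.02997074  0.20242716] 0.9929805350010382 [[ 9.83744544e-01 -1.79507840e-01 -4.85877069e-03]
 [-1.79500919e-01 -9.83756106e-01  1.82848124e-03]
 [-5.10807206e-03 -9.26604643e-04 -9.99986524e-01]] -100.34109866947044
[317.43158289 240.32459935]
```

View pics/w4.png

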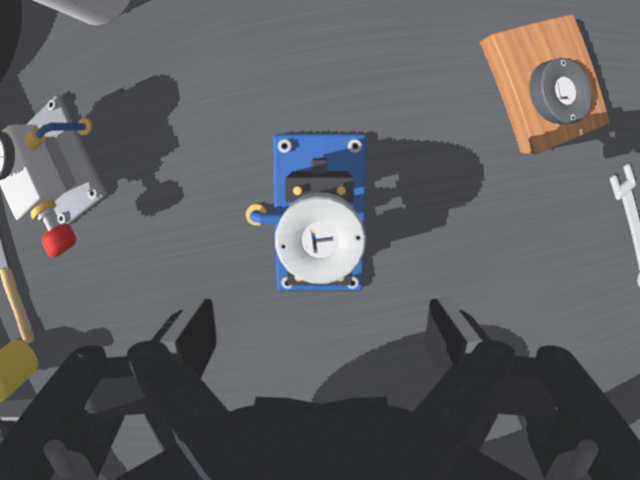

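move_arm --plan '[3,0,-30,-0.1,-0.28,0,85,0,0,-40,0,0,0,85,0,0,-30,0,0,0,85,0,0,-20,0,0,0,85,0,0,-12,0,0,0,85,0,0,-7,0,0,0,85,0,0,0,0,0,0,72,0,0,0,0,0,0,72,0,0,0,0,0,0,72,0,0,0,0,0,0,72]' --newtons 30

```text
time: 11.45
eef_pos: [0.5159, -0.0299, 0.0675]
tcp_rot: [0.996, -0.089, 0.004, 0.001]
contact_force: [1.0, 0.5, -0.1]
opening: 0.841
finger_force: 0.0
```

```bash
python3 - <<'E'
from w import *
s,c=shot('w5');M=R.from_quat(s['tcp_rot']).as_matrix();print(s['time'],s['eef_pos'],s['opening'],M[:,2],s['contact_force'])
print(wp([.5137,-.0295,.102],s,c))
E
```

```text
11.45 [ 0.51587156 -0.02988148  0.06745891] 0.8411587491056312 [ 0.00701411 -0.00230369 -0.99997275] [ 1.01631771  0.51346793 -0.10562437]
[318.73867846 354.75186079]
```

View pics/w5.png

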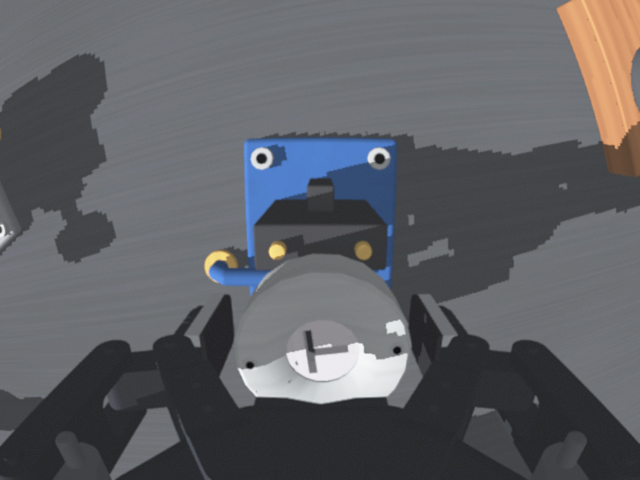

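move_arm --plan '[-2.5,0,-3,0.1,0.3,0,70,0,0,0,0,0,0,68,0,0,0,0,0,0,64,0,0,0,0,0,0,60,0,0,0,0,0,0,50,0,0,0,0,0,0,50,0,0,0,0,0,0,50]' --newtons 30

```text
time: 12.2
eef_pos: [0.5125, -0.0298, 0.0634]
tcp_rot: [0.996, -0.089, -0.0, 0.0]
contact_force: [-1.4, -2.6, 1.9]
opening: 0.723
finger_force: 33.2
```

move_arm --plan '[0,0,0,0,0,0,50,0,0,0,0,0,0,50,0,0,0,0,0,0,50,0,0,0,0,0,0,50]' --newtons 70

```text
time: 12.6
eef_pos: [0.5127, -0.0298, 0.0636]
tcp_rot: [0.996, -0.089, -0.0, 0.0]
contact_force: [-3.3, -0.9, 6.0]
opening: 0.709
finger_force: 75.0
```

```bash
python3 - <<'E'
from w import *
s=ctrl.get_state();print(s['eef_pos'],s['opening'],s['contact_force'],s['wrist_torque'],R.from_quat(s['tcp_rot']).as_matrix()[:,2])
E
```

```text
[ 0.51266729 -0.02979465  0.06363353] 0.709102088867341 [-3.25546789 -0.9244869   5.99960149] [-0.29350193  0.50985719 -0.03681394] [-3.31974870e-04 -2.89263487e-04 -9.99999903e-01]
```

move_arm --plan '[0,0,3,0,0,0,50,0,0,6,0,0,0,50,0,0,10,0,0,0,50,0,0,13,0,0,0,50,0,0,15,0,0,0,50,0,0,15,0,0,0,50,0,0,15,0,0,0,50,0,0,15,0,0,0,50,0,0,15,0,0,0,50,0,0,13,0,0,0,50,0,0,10,0,0,0,50,0,0,5,0,0,0,50]'

```text
time: 13.8
eef_pos: [0.513, -0.0298, 0.1998]
tcp_rot: [0.996, -0.089, 0.001, 0.0]
contact_force: [0.4, -0.2, -5.9]
opening: 0.707
finger_force: 76.9
```

move_arm --plan '[0,0,3,0,0,0,50,0,0,0,0,0,0,50,0,0,0,0,0,0,50,0,0,0,0,0,0,50,0,0,0,0,0,0,50]'

```text
time: 14.3
eef_pos: [0.5123, -0.0296, 0.2007]
tcp_rot: [0.996, -0.089, -0.001, -0.0]
contact_force: [-0.4, 0.3, -5.9]
opening: 0.707
finger_force: 76.9
```

```bash
python3 - <<'E'
from w import *
s,c=shot('w6');print(s['time'],s['eef_pos'],s['opening'],s['finger_force'],s['contact_force'],s['wrist_torque'],R.from_quat(s['tcp_rot']).as_matrix()[:,2])
b=cams.read_camera('scene')['color'][110:270,250:410,::-1]
a=cv2.resize(c['color'][180:480,180:480,::-1],(400,400));b=cv2.resize(b,(400,400),interpolation=cv2.INTER_CUBIC)
cv2.imwrite('pics/end.png',np.hstack([a,b]))
E
```

```text
14.3 [ 0.51227692 -0.02958705  0.20068593] 0.7072792341571132 76.91223978996277 [-0.38942653  0.31319163 -5.92189442] [-0.02620165 -0.00345363  0.00043804] [-1.48675592e-03  3.45550695e-04 -9.99998835e-01]
```

View pics/end.png

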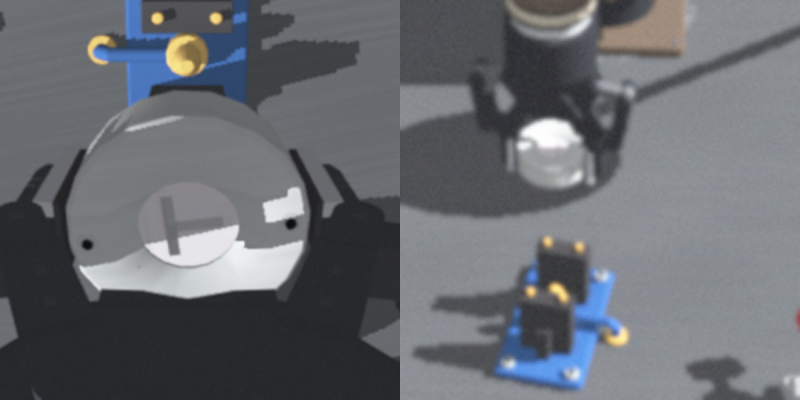

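The picture shows the die held level between the pads (T-opening centre at about (188,225), left half) and well above the empty cradle (right half).

```bash
python3 -c "
from plant import order
print(order.sign_off())"
```

```text
the job is handed in; nothing more can be done
None
```

The job is handed in: the air blew for about three seconds, the knob is pushed fully home, and the die is held level and still about 13 cm above the cradle.

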